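# Unstack the sign elements onto their patterns

### The job

Take the stack of four steel sign elements apart from the top down, one at a time, and lay each one flat on the pattern board that carries its own outline, centred on the outline and turned to match it, letting go of each before you fetch the next. Set them down rather than dropping them, keep them flat, and leave the aluminium cup and the yellow tape roll where they stand.

Things in the scene. Friction and masses are not known exactly. Their poses are not given: they have to be found in the camera images.
- dot_center (a point): Hollow steel sign element with bright ground sides and rim and a darker top face, round dot, 36 mm across; top of the stack at the start. 20 mm high, upright sides, stacked loosely and a little askew (at most 5 mm off-centre on the one below). The point is its centre, 10 mm above its underside; its z is up; its turn does not matter. Same either way round.
- hex_center (a point): Hollow steel sign element with bright ground sides and rim and a darker top face, long hexagon with two parallel straight sides 42 mm apart (each 34 mm long) and a pointed right-angled end at either side, 76 mm from point to point; second from the top. 20 mm high, upright sides, stacked loosely and a little askew (at most 5 mm off-centre on the one below). The point is its centre, 10 mm above its underside; x along its length, y across its width, z up. Same either way round.
- pill_center (a point): Hollow steel sign element with bright ground sides and rim and a darker top face, pill (rectangle with half-round ends), 100 mm long, 54 mm wide, its straight sides 46 mm long; third from the top. 20 mm high, upright sides, stacked loosely and a little askew (at most 5 mm off-centre on the one below). The point is its centre, 10 mm above its underside; x along its length, y across its width, z up. Same either way round.
- bar_center (a point): Hollow steel sign element with bright ground sides and rim and a darker top face, plain square-cornered rectangle, 124 mm long, 66 mm wide; bottom of the stack, on the bench. 20 mm high, upright sides, stacked loosely and a little askew (at most 5 mm off-centre on the one below). The point is its centre, 10 mm above its underside; x along its length, y across its width, z up. Same either way round.
- pattern_dot_mid (a point): Fixed paper-covered pattern board lying on the bench, 140 x 90 mm, 4 mm thick, with a black outline of the round dot, 36 mm across, drawn full size at its middle. The point is the middle of the outline, on the board's upper face; x along the length of the board, y across, z up.
- pattern_hex_mid (a point): Fixed paper-covered pattern board lying on the bench, 140 x 90 mm, 4 mm thick, with a black outline of the long hexagon, 76 x 42 mm, drawn full size at its middle. The point is the middle of the outline, on the board's upper face; x along the length of the board and of the outline, y across, z up.
- pattern_pill_mid (a point): Fixed paper-covered pattern board lying on the bench, 140 x 90 mm, 4 mm thick, with a black outline of the pill, 100 x 54 mm, drawn full size at its middle. The point is the middle of the outline, on the board's upper face; x along the length of the board and of the outline, y across, z up.
- pattern_bar_mid (a point): Fixed paper-covered pattern board lying on the bench, 140 x 90 mm, 4 mm thick, with a black outline of the square-cornered rectangle, 124 x 66 mm, drawn full size at its middle. The point is the middle of the outline, on the board's upper face; x along the length of the board and of the outline, y across, z up.
- cup_mid (a point): Bystander: small loose aluminium cup, 46 mm across, 45 mm high, standing at the far side of the work. The point is its centre, 22 mm above the bench.
- tape_mid (a point): Bystander: loose yellow tape roll lying flat, 72 mm across, 25 mm high. The point is its centre, 12 mm above the bench.
Things that resemble listed ones, but are neither listed nor needed, are in the scene too. Leave any green or purple look-alike of the part that bears hex_center alone.

How it is judged:
By the outcome, as a careful person would: the job done as asked, in the order asked, and still so for the second after the job is handed in, with the robot touching nothing.
It also fails if it takes over 128 s, if anything falls off the work surface, if the arm or the gripper's body presses on something with over 40 N, if the wrist force passes 120 N, or if a joint passes its speed limit or range.

### The arm

A 7-joint arm with a two-finger parallel gripper is mounted at the origin on the work surface. World frame = base frame: x ahead of the robot, y to its left, z up, the work surface at z = 0. Lengths are in m, angles in rad, forces in N, time in s.
With the tool pointing down it reaches from about 0.425 to 1.025 m from the base axis. Payload 9.4 kg.
Tool frame: the origin (TCP) lies at the very end of the fingers, on their centre line; the grasp point (between the pads) lies 19 mm behind it; z points along the fingers, y is the direction in which the jaws open and shut (so a half turn about z gives the same grasp; the last joint's range is limited). The gripper opens to 85 mm and grips with 20 to 120 N. Pads are 22 mm wide; open, the fingers measure 114 mm over their backs; the gripper's body (76 mm by 85 mm) begins 54 mm behind the grasp point. The pads swing forward as they close: fully open they stand 13 mm farther back than shut.
Start: joints at [1.168, 0.599, -0.003, 1.599, 0.002, 0.943, -0.08], TCP at [0.232, -0.687, 0.231] pointing down, gripper open.
Joint ranges: [-2.57, 2.57], [-0.35, 1.97], [-1.29, 1.29], [0.11, 2.56], [-1.05, 4.19], [0.11, 1.86], [-2.63, 2.63]. Speed limits (rad/s): [2.22, 2.22, 3.01, 3.01, 3.14, 3.14, 3.14].

### API

Orientations are given as a unit quaternion [x, y, z, w].
In Python, from workcell import * gives the robot as it stands.
- The arm moves only by the shell command python3 -m inch 'ROWS' [FORCE]. ROWS is text: rows parted by semicolons, each of 7 numbers parted by spaces: the turn, a rotation vector about the tool's x, y, z as a fraction of full scale, then the shift along the tool's x, y, z as a fraction of full scale, then the closure in counts, from 0 (fully open) to 255 (shut). In form: wx wy wz dx dy dz gripper; .... A call has exactly 5 rows; each row is the pose to reach, as a shift and turn from the pose commanded when the call began, along the tool's axes at that moment, turning the shorter way round; what a row does not reach only later rows make up. Full scale, the value 1, is 40 cm for a shift and 360 degrees for a turn. A row lasts 1/10 s, in which the tool goes at most 50 mm and 8.59 degrees, less where a joint would pass 70% of its speed; a pose out of reach is approached as far as the arm can. A call with a number of a shift or a turn outside -1 to 1 is refused whole. A call with a gripper value outside its range is refused whole. The fingers move at their own pace and stop on an object; FORCE is the grip in N (left out, the last holds). Time passes only in rows, so rows that repeat a pose let the fingers close, or fill a call up. It gives the time, the measured TCP pose, the force and the opening at its end, in the units of the state.
- observe(): the state, without advancing time (a new reading comes with each control period).
- snapshot(name): name is "scene" or "top"; returns a dict with "pixels" (420x560x3 uint8, blue, green, red), "fx", "fy", "cx", "cy" (pixels), "R" (3x3) and "t" (3): a world point X has camera coordinates R X + t. Camera axes: x right, y down, z forward; pixel columns grow to the right and rows downward; lengths in m; the calibration is good to about 2 mm. A picture is of the moment at which its call begins. There is no depth.
- close_job(): hands the job in, once; it reports no verdict.
Trained networks look in a picture, given as the dict that the camera call returned (one of the last four; its "shot" number tells which), for a name from the list of things; names that differ only in an ending like _2 or _b are one class to them, and where a whole thing is asked for, a point or a joint stands for the part that bears it (a point fixed in the world has none). Each returns a list of dicts, best first, with "p" (0 to 1); they miss things now and then, are a little off and sometimes report something else, mostly with a low value. They report only what shows in the picture. A call takes as long as a camera call. They do not tell look-alikes from the thing itself.
- silhouettes(picture, thing): "pixels" (420x560 bool, what is visible of it) and "rect" ([left, top, right, bottom] in pixels, round what is visible of it).
- spot_point(picture, thing): "point" ([column, row] in pixels: a listed point, or the origin of a listed thing).
The state is a dict: "clock": time; "joint_positions": joint angles; "qd": joint speeds; "effort": joint torques, N m; "ee_pos": TCP position; "orientation": TCP orientation; "ft_force": force on the tool from outside, world axes, zero at the start; "ft_torque": the same for the moment, N m; "grip_width": finger opening in m.
Only numpy, scipy, OpenCV 4.12 (cv2) and the standard library are available. Lean on these libraries where they do the work, as an engineer would, in place of code of your own. Each camera call takes 0.05 s, during which the arm holds its last target. There are 200 camera calls.

## Working session

There is one attempt and no reset: what is moved stays moved. The work goes in short steps, Python scripts to look and compute and a shell command to move; the robot and the scene stay as the last step left them, time stands still between calls to the robot, and variables do not carry over. Pictures are saved under pics/ and viewed, about 12 in all and at most 16, crops included, and the job is handed in when it is done.

```bash
mkdir -p pics; ls
python3 - <<'E'
from workcell import *
import cv2,numpy as np
s=observe();print(s['ee_pos'],s['orientation'],s['grip_width'],s['clock'])
for n in ['scene','top']:
    p=snapshot(n);cv2.imwrite(f'pics/{n}0.png',p['pixels'])
    print(n,p['fx'],p['cx'],p['cy'],np.round(p['R'],3).tolist(),np.round(p['t'],3).tolist())
    for t in ['dot_center','hex_center','pill_center','bar_center','pattern_dot_mid','pattern_hex_mid','pattern_pill_mid','pattern_bar_mid','cup_mid','tape_mid']:
        print(t,[(np.round(d['point'],1).tolist(),round(d['p'],2)) for d in spot_point(p,t)][:4])
E
```

```text
pics
[ 0.23190419 -0.68642431  0.23041819] [ 9.86753286e-01  1.62226271e-01 -1.81127848e-04 -7.46354374e-04] 0.0854144339179705 0.0
scene 386.25449496790685 275.7073624225464 203.6313444643532 [[-0.189, 0.982, 0.016], [0.647, 0.137, -0.75], [-0.739, -0.131, -0.661]] [0.08, -0.316, 1.258]
dot_center [([284.1, 179.5], 0.62)]
hex_center [([221.1, 198.0], 0.97), ([342.0, 206.2], 0.83), ([282.7, 182.4], 0.75)]
pill_center [([281.7, 192.0], 0.68)]
bar_center [([280.1, 195.1], 0.6)]
pattern_dot_mid [([409.8, 205.8], 0.77)]
pattern_hex_mid [([172.5, 253.1], 0.76), ([410.0, 206.6], 0.37)]
pattern_pill_mid [([163.0, 174.7], 0.55)]
pattern_bar_mid [([161.6, 177.1], 0.64), ([346.3, 257.4], 0.62)]
cup_mid [([248.6, 265.5], 0.97), ([347.6, 257.2], 0.69)]
tape_mid [([440.2, 268.6], 0.73)]
top 516.4719980521467 286.2394301091848 213.66106606987063 [[-0.016, -1.0, 0.009], [-0.997, 0.015, -0.077], [0.077, -0.01, -0.997]] [0.025, 0.554, 1.186]
dot_center [([284.7, 252.2], 0.74)]
hex_center [([340.2, 235.8], 0.95), ([285.5, 251.3], 0.8), ([223.0, 248.8], 0.69)]
pill_center [([283.0, 249.2], 0.87)]
bar_center [([287.3, 251.4], 0.77)]
pattern_dot_mid [([158.5, 267.9], 0.61), ([364.8, 167.3], 0.39)]
pattern_hex_mid [([363.3, 163.4], 0.94), ([215.9, 186.9], 0.16)]
pattern_pill_mid [([408.8, 254.4], 0.87)]
pattern_bar_mid [([215.2, 183.8], 0.7)]
cup_mid [([290.5, 155.5], 0.71)]
tape_mid []
```

View pics/top0.png

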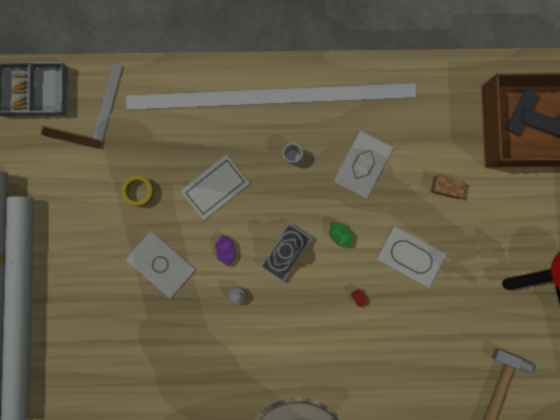

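View pics/scene0.png

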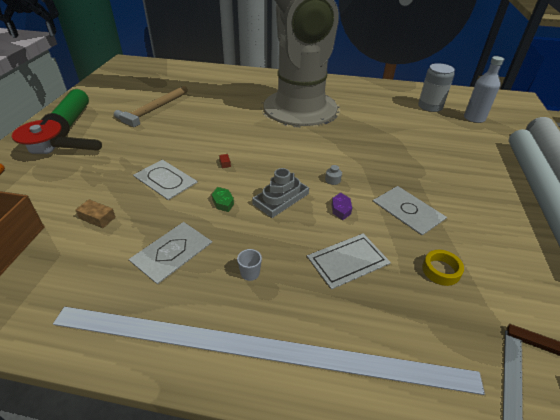

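The top view shows everything:
- **Stack:** near (286,251).
- **Boards:** dot (160,265), bar (216,186), hex (363,165), pill (412,256).
- **Hexagon look-alikes:** green at (341,234), purple at (225,250). The hexagon that fits is the steel one in the stack.
- **Bystanders:** cup (292,153), tape (137,191).

Next I'll rectify enlarged crops onto the relevant planes.

```bash
cat > h.py <<'E'
from workcell import *
import cv2,numpy as np
def ray(p,uv,z):
    R,t=np.array(p['R']),np.array(p['t']);c=-R.T@t
    d=R.T@np.array([(uv[0]-p['cx'])/p['fx'],(uv[1]-p['cy'])/p['fy'],1])
    return (c+d*(z-c[2])/d[2])[:2]
def rect(p,c,z,half=.08,s=2000):
    """rectified crop of plane z round c; image right=-y, up=+x; s px per m"""
    n=int(2*half*s);R,t=np.array(p['R']),np.array(p['t'])
    K=np.array([[p['fx'],0,p['cx']],[0,p['fy'],p['cy']],[0,0,1]])
    A=np.array([[0,-1/s,c[0]+half],[-1/s,0,c[1]+half],[0,0,z],[0,0,1]]) # (u,v,1)->world
    H=K@np.c_[R,t]@A
    return cv2.warpPerspective(p['pixels'],H,(n,n),flags=cv2.INTER_CUBIC|cv2.WARP_INVERSE_MAP)
def pose():
    s=observe();x,y,z,w=s['orientation']
    return s,np.array(s['ee_pos']),2*np.arctan2(y,x)   # yaw of tool x, tool down
def go(x,y,z,yaw=None):
    s,p,a=pose();d=np.array([x,y])-p[:2]
    dx=np.cos(a)*d[0]+np.sin(a)*d[1]; dy=np.sin(a)*d[0]-np.cos(a)*d[1]; dz=p[2]-z
    w=0 if yaw is None else -((np.radians(yaw)-a+np.pi/2)%np.pi-np.pi/2)
    print('t%.1f at'%s['clock'],np.round(p,4),'yaw %.1f'%np.degrees(a),'grip %.4f'%s['grip_width'],'F',np.round(s['ft_force'],1),
     '| wz %.4f dx %.4f dy %.4f dz %.4f'%(w/2/np.pi,dx/.4,dy/.4,dz/.4),'dist %.3f'%np.linalg.norm(d),'q7 %.2f'%s['joint_positions'][6])
E
python3 - <<'E'
from h import *
p=snapshot('top')
tiles=[]
for n,uv,z in [('dot',(160,266),.004),('hex',(363,164),.004),('pill',(411,256),.004),('bar',(216,186),.004)]:
    c=ray(p,uv,z);im=rect(p,c,z);g=cv2.cvtColor(im,cv2.COLOR_BGR2GRAY)
    # board: low saturation, bright
    hsv=cv2.cvtColor(im,cv2.COLOR_BGR2HSV)
    hs=hsv[...,1]<60
    m=cv2.morphologyEx(hs.astype(np.uint8),cv2.MORPH_OPEN,np.ones((5,5)))
    cs,_=cv2.findContours(m,cv2.RETR_EXTERNAL,cv2.CHAIN_APPROX_NONE);k=max(cs,key=cv2.contourArea)
    r=cv2.minAreaRect(k)
    def W(uv):return [c[0]+.08-uv[1]/2000,c[1]+.08-uv[0]/2000]
    b=cv2.boxPoints(r);e=b[1]-b[0] if np.linalg.norm(b[1]-b[0])>np.linalg.norm(b[2]-b[1]) else b[2]-b[1]
    print(n,'board',np.round(W(r[0]),4),np.round(np.array(r[1])/2,0),'yaw %.1f'%(np.degrees(np.arctan2(-e[0],-e[1]))%180))
    # outline: dark within eroded board
    hull=np.zeros_like(g);cv2.fillConvexPoly(hull,b.astype(int),255);hull=cv2.erode(hull,np.ones((11,11)),iterations=2)
    thr=np.median(g[hull>0])-35
    o=((g<thr)&(hull>0)).astype(np.uint8)
    pts=np.argwhere(o)[:,::-1].astype(np.float32)
    ro=cv2.minAreaRect(pts);b=cv2.boxPoints(ro);e=b[1]-b[0] if np.linalg.norm(b[1]-b[0])>np.linalg.norm(b[2]-b[1]) else b[2]-b[1]
    print('   outline',np.round(W(ro[0]),4),np.round(np.array(ro[1])/2,0),'yaw %.1f'%(np.degrees(np.arctan2(-e[0],-e[1]))%180))
    cv2.drawContours(im,[cv2.boxPoints(r).astype(int)],0,(0,0,255),1);cv2.drawContours(im,[b.astype(int)],0,(0,255,0),1)
    tiles.append(im)
for z in (.08,.02):
    c=ray(p,(286,251),z);print('stackcrop',z,c);im=rect(p,c,z,.08,2000);tiles.append(im)
v=np.vstack([np.hstack(tiles[:3]),np.hstack(tiles[3:])])
cv2.imwrite('pics/r1.png',cv2.resize(v,(800,533),interpolation=cv2.INTER_AREA))
E
```

```text
dot board [0.4412 0.3147] [144.  93.] yaw 48.3
   outline [0.4409 0.315 ] [36. 38.] yaw 118.8
hex board [ 0.6718 -0.1691] [ 94. 143.] yaw 151.3
   outline [ 0.6619 -0.1614] [48. 48.] yaw 50.2
pill board [ 0.4499 -0.277 ] [144.  93.] yaw 60.4
   outline [ 0.4499 -0.2775] [102.  57.] yaw 60.7
bar board [0.6225 0.1853] [ 94. 143.] yaw 128.1
   outline [0.6231 0.1845] [ 69. 125.] yaw 128.0
stackcrop 0.08 [0.46699154 0.01882638]
stackcrop 0.02 [0.46727231 0.01832699]
```

View pics/r1.png

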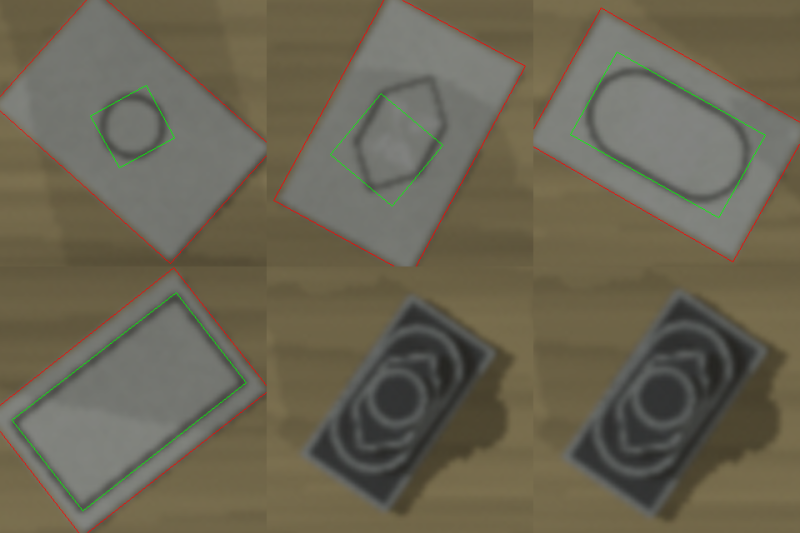

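```bash
cat > fit.py <<'E'
from h import *
from scipy.optimize import minimize
def inside(n,x,y):
    """signed depth inside outline (m), in part frame"""
    x,y=abs(x),abs(y)
    if n=='dot': return .018-np.hypot(x,y)
    if n=='hex': return np.minimum(.021-y,(.038-x-y)/2**.5)
    if n=='pill': return .027-np.hypot(np.maximum(x-.023,0),y)
    return np.minimum(.062-x,.033-y)
TOP=dict(dot=.08,hex=.06,pill=.04,bar=.02)
def fit(p,n,z,c0,yaw0,cover=()):
    """c0, yaw0(deg) -> fitted centre,yaw. cover: list of (name,x,y,yaw,ztop) lying on it"""
    half=.08;s=2000;im=rect(p,c0,z,half,s)
    g=cv2.GaussianBlur(cv2.cvtColor(im,cv2.COLOR_BGR2GRAY),(0,0),1).astype(float)
    v,u=np.mgrid[:g.shape[0],:g.shape[1]];X=half-v/s;Y=half-u/s
    ok=np.ones(g.shape,bool)
    cam=-np.array(p['R']).T@np.array(p['t'])
    for m,cx,cy,cyaw,cz in cover:   # project cover silhouette onto plane z
        for zz in (cz,cz-.02):
            k=(cam[2]-z)/(cam[2]-zz);c=cam[:2]+(np.array([cx,cy])-cam[:2])*k-c0;a=np.radians(cyaw)
            ok&=inside(m,((X-c[0])*np.cos(a)+(Y-c[1])*np.sin(a))/k,(-(X-c[0])*np.sin(a)+(Y-c[1])*np.cos(a))/k)<-.002
    def sc(q):
        a=np.radians(q[2]);dx=X-q[0]/1e3;dy=Y-q[1]/1e3
        d=inside(n,dx*np.cos(a)+dy*np.sin(a),-dx*np.sin(a)+dy*np.cos(a))
        w=lambda c,h:np.clip(1-abs(d-c)/h,0,None)*ok
        m=lambda w:(g*w).sum()/w.sum()
        return -(m(w(.0015,.002))-.5*m(w(.0065,.002))-.5*m(w(-.0035,.002)))
    best=None
    for ix in range(-9,10,3):
        for iy in range(-9,10,3):
            for iw in ((0,) if n=='dot' else (-8,-3,3,8)):
                q=[ix,iy,yaw0+iw];f=sc(q)
                if best is None or f<best[0]:best=(f,q)
    r=minimize(sc,best[1],method='Nelder-Mead',options=dict(initial_simplex=np.array([best[1]]*4)+np.r_[np.zeros((1,3)),np.diag([2,2,3])]))
    x=c0+r.x[:2]/1e3;a=np.radians(r.x[2])
    dx=X-r.x[0]/1e3;dy=Y-r.x[1]/1e3
    d=inside(n,dx*np.cos(a)+dy*np.sin(a),-dx*np.sin(a)+dy*np.cos(a));im[abs(d)<.0003]=(0,0,255)
    print(n,np.round(x,4),'yaw %.1f'%r.x[2],'score %.1f'%-r.fun)
    return x,r.x[2],im
E
python3 - <<'E'
from fit import *
p=snapshot('top');c=np.array([.467,.0185]);cov=[];T=[]
for n in TOP:
    x,y,im=fit(p,n,TOP[n],c,149,cov);cov.append((n,*x,y,TOP[n]));T.append(im)
cv2.imwrite('pics/fit0.png',cv2.resize(np.vstack([np.hstack(T[:2]),np.hstack(T[2:])]),(600,600)))
go(.467,.0185,.18,-31)
E
```

```text
dot [0.4685 0.0211] yaw 152.9 score 24.5
hex [0.466  0.0208] yaw 142.1 score 18.8
pill [0.4683 0.0219] yaw 143.1 score 22.8
bar [0.4647 0.0201] yaw 145.4 score 15.1
t1.2 at [ 0.2321 -0.6868  0.2313] yaw 18.7 grip 0.0852 F [ 0.3 -0.3 -0.8] | wz 0.1380 dx 1.1210 dy -1.4825 dz 0.1281 dist 0.743 q7 -0.08
```

View pics/fit0.png

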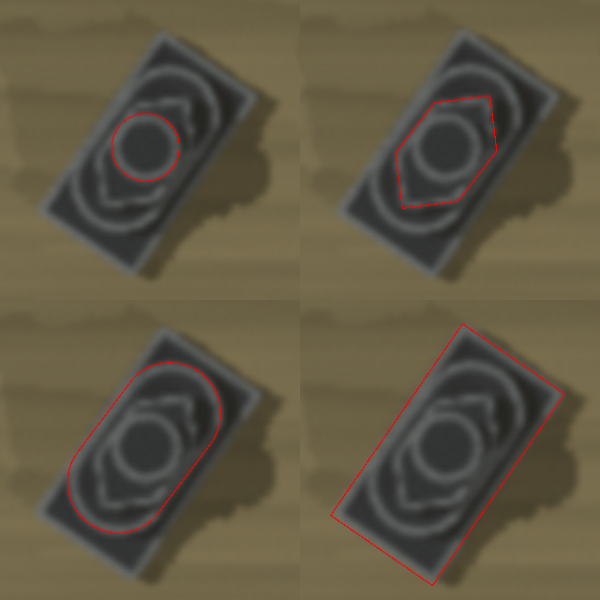

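Dot, pill and hex outlines sit well on their rims; the bar's is roughly right. Moving above the stack.

```bash
python3 -m inch '0 0 0 .37 -.49 0 0;0 0 0 .37 -.49 0 0;0 0 0 .37 -.49 0 0;0 0 0 .37 -.49 0 0;0 0 0 .37 -.49 0 0' 30
python3 -m inch '0 0 0 .37 -.49 0 0;0 0 0 .37 -.49 0 0;0 0 0 .37 -.49 0 0;0 0 0 .37 -.49 0 0;0 0 0 .37 -.49 0 0'
python3 -m inch '0 0 0.1 .37 -.49 0.08 0;0 0 0.1 .37 -.49 0.08 0;0 0 0.1 .37 -.49 0.08 0;0 0 0.1 .37 -.49 0.08 0;0 0 0.1 .37 -.49 0.08 0'
python3 -c "
from h import *
go(.4685,.0211,.15,-33)"
```

```text
clock: 1.7
ee_pos: [0.3101, -0.4516, 0.2315]
orientation: [0.987, 0.162, 0.0, 0.0]
ft_force: [1.1, -0.0, 0.5]
grip_width: 0.0855
clock: 2.2
ee_pos: [0.3875, -0.2186, 0.2316]
orientation: [0.987, 0.162, 0.0, 0.0]
ft_force: [0.8, -0.5, 0.6]
grip_width: 0.0852
clock: 2.7
ee_pos: [0.4584, -0.0068, 0.2022]
orientation: [0.988, -0.154, 0.001, 0.0]
ft_force: [1.8, -0.3, -0.3]
grip_width: 0.0853
t2.7 at [ 0.4584 -0.0068  0.2022] yaw -17.7 grip 0.0853 F [ 1.8 -0.3 -0.3] | wz 0.0425 dx 0.0027 dy -0.0742 dz 0.1305 dist 0.030 q7 -1.97
```

```bash
python3 -m inch '0 0 -.11 .003 -.074 .15 0;0 0 -.11 .003 -.074 .15 0;0 0 -.11 .003 -.074 .15 0;0 0 -.11 .003 -.074 .15 0;0 0 -.11 .003 -.074 .15 0'
python3 -m inch '0 0 0 0 0 0 0;0 0 0 0 0 0 0;0 0 0 0 0 0 0;0 0 0 0 0 0 0;0 0 0 0 0 0 0'
python3 -c "
from h import *
go(.4685,.0211,.065)"
```

```text
clock: 3.2
ee_pos: [0.468, 0.02, 0.1419]
orientation: [0.981, 0.196, -0.0, -0.0]
ft_force: [-0.4, -0.8, -0.4]
grip_width: 0.0855
clock: 3.7
ee_pos: [0.4679, 0.0198, 0.1421]
orientation: [0.981, 0.193, 0.0, 0.0]
ft_force: [0.4, -0.6, -0.0]
grip_width: 0.0854
t3.7 at [0.4679 0.0198 0.1421] yaw 22.2 grip 0.0854 F [ 0.4 -0.6 -0. ] | wz 0.0000 dx 0.0027 dy -0.0024 dz 0.1928 dist 0.001 q7 -1.53
```

```bash
python3 -m inch '0 0 0 .003 -.002 .1 0;0 0 0 .003 -.002 .16 0;0 0 0 .003 -.002 .193 0;0 0 0 .003 -.002 .193 0;0 0 0 .003 -.002 .193 0'
python3 -m inch '0 0 0 0 0 0 100;0 0 0 0 0 0 130;0 0 0 0 0 0 160;0 0 0 0 0 0 200;0 0 0 0 0 0 255' 30
python3 -m inch '0 0 0 0 0 0 255;0 0 0 0 0 0 255;0 0 0 0 0 0 255;0 0 0 0 0 0 255;0 0 0 0 0 0 255'
python3 - <<'E'
from h import *
p=snapshot('scene');cv2.imwrite('pics/s1.png',cv2.resize(p['pixels'][100:280,180:400],None,fx=3,fy=3))
go(.4685,.0211,.065)
E
```

```text
clock: 4.2
ee_pos: [0.4686, 0.021, 0.065]
orientation: [0.981, 0.193, -0.0, 0.0]
ft_force: [-0.1, -0.1, 1.1]
grip_width: 0.0851
clock: 4.7
ee_pos: [0.469, 0.0209, 0.0656]
orientation: [0.981, 0.193, 0.001, 0.0]
ft_force: [-0.3, 0.6, 7.9]
grip_width: 0.0344
clock: 5.2
ee_pos: [0.469, 0.0209, 0.0656]
orientation: [0.981, 0.193, 0.001, 0.0]
ft_force: [-0.1, 0.5, 7.8]
grip_width: 0.0348
t5.2 at [0.4689 0.0209 0.0656] yaw 22.3 grip 0.0347 F [-1.4 -0.2  7.8] | wz 0.0000 dx -0.0009 dy -0.0008 dz 0.0015 dist 0.000 q7 -1.58
```

View pics/s1.png

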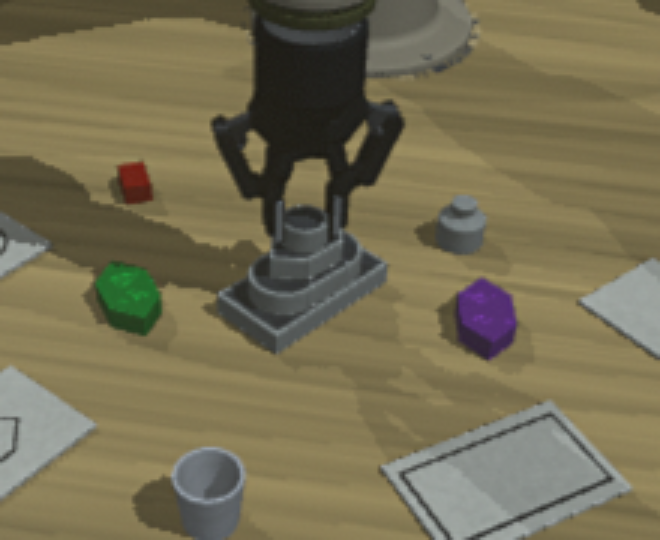

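```bash
python3 -m inch '0 0 0 0 0 -.02 255;0 0 0 0 0 -.05 255;0 0 0 0 0 -.1 255;0 0 0 0 0 -.18 255;0 0 0 0 0 -.18 255'
python3 - <<'E'
from fit import *
p=snapshot('scene');cv2.imwrite('pics/s2.png',cv2.resize(p['pixels'][100:280,180:400],None,fx=2,fy=2))
go(.441,.315,.13,90)
E
```

```text
clock: 5.75
ee_pos: [0.47, 0.021, 0.1402]
orientation: [0.981, 0.193, 0.003, 0.0]
ft_force: [0.4, 0.1, -1.3]
grip_width: 0.0345
t5.8 at [0.4696 0.0209 0.1388] yaw 22.2 grip 0.0348 F [-0.4 -0.1 -1.3] | wz -0.1882 dx 0.2121 dy -0.7077 dz 0.0220 dist 0.296 q7 -1.54
```

View pics/s2.png

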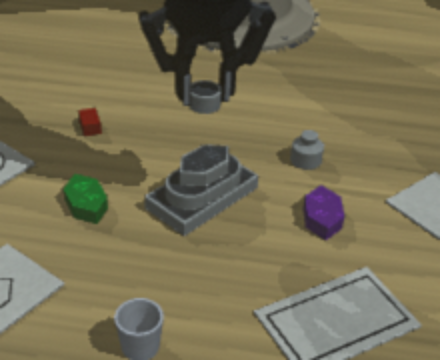

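```bash
python3 -m inch '0 0 0 .17 -.57 0 255;0 0 0 .17 -.57 0 255;0 0 0 .17 -.57 0 255;0 0 0 .17 -.57 0 255;0 0 0 .17 -.57 0 255'
python3 -m inch '0 0 -.11 .042 -.138 0.2 255;0 0 -.11 .042 -.138 0.2 255;0 0 -.11 .042 -.138 0.2 255;0 0 -.11 .042 -.138 0.2 255;0 0 -.11 .042 -.138 0.2 255'
python3 -m inch '0 0 0 0 0 0 255;0 0 0 0 0 0 255;0 0 0 0 0 0 255;0 0 0 0 0 0 255;0 0 0 0 0 0 255'
python3 -c "
from h import *
go(.4412,.3149,.0115)"
```

```text
clock: 6.3
ee_pos: [0.4441, 0.2608, 0.1362]
orientation: [0.981, 0.194, -0.0, -0.0]
ft_force: [0.9, 0.0, -0.3]
grip_width: 0.0347
clock: 6.8
ee_pos: [0.4389, 0.315, 0.0554]
orientation: [0.856, 0.517, -0.001, 0.0]
ft_force: [-0.3, -0.8, -0.9]
grip_width: 0.0345
clock: 7.3
ee_pos: [0.4398, 0.3152, 0.057]
orientation: [0.858, 0.514, 0.0, 0.0]
ft_force: [0.1, -0.2, -1.3]
grip_width: 0.0346
t7.3 at [0.4398 0.3152 0.057 ] yaw 61.8 grip 0.0346 F [ 0.1 -0.2 -1.3] | wz 0.0000 dx 0.0009 dy 0.0034 dz 0.1137 dist 0.001 q7 -1.63
```

```bash
python3 -m inch '0 0 0 .001 .003 .06 255;0 0 0 .001 .003 .1 255;0 0 0 .001 .003 .112 255;0 0 0 .001 .003 .112 255;0 0 0 .001 .003 .112 255'
python3 -m inch '0 0 0 0 0 .001 255;0 0 0 0 0 .002 255;0 0 0 0 0 .003 255;0 0 0 0 0 .004 255;0 0 0 0 0 .004 255'
python3 -m inch '0 0 0 0 0 .001 255;0 0 0 0 0 .002 255;0 0 0 0 0 .003 255;0 0 0 0 0 .003 255;0 0 0 0 0 .003 255'
python3 -c "
from h import *
go(.4412,.3149,.009)"
```

```text
clock: 7.8
ee_pos: [0.4412, 0.3152, 0.0125]
orientation: [0.858, 0.514, 0.0, -0.0]
ft_force: [0.7, -0.8, -0.5]
grip_width: 0.0349
clock: 8.3
ee_pos: [0.4411, 0.3149, 0.0105]
orientation: [0.858, 0.514, 0.0, -0.0]
ft_force: [-0.6, -0.7, 0.0]
grip_width: 0.0346
clock: 8.8
ee_pos: [0.4411, 0.3149, 0.0097]
orientation: [0.858, 0.514, 0.0, 0.0]
ft_force: [-1.7, -0.5, 6.5]
grip_width: 0.0346
t8.8 at [0.4411 0.3149 0.0097] yaw 61.9 grip 0.0346 F [-1.7 -0.5  6.5] | wz 0.0000 dx 0.0001 dy 0.0004 dz 0.0017 dist 0.000 q7 -1.66
```

Contact (6.5 N at the expected height). Releasing gently, then rising, then returning to the stack.

```bash
python3 -m inch '0 0 0 0 0 0 140;0 0 0 0 0 0 130;0 0 0 0 0 0 100;0 0 0 0 0 0 50;0 0 0 0 0 0 0'
python3 -m inch '0 0 0 0 0 -.05 0;0 0 0 0 0 -.15 0;0 0 0 0 0 -.28 0;0 0 0 0 0 -.4 0;0 0 0 0 0 -.4 0'
python3 - <<'E'
from fit import *
go(.463,.0208,.16,142)
p=snapshot('top');T=[]
T.append(fit(p,'dot',.024,np.array([.441,.315]),0)[2])
c=np.array([.467,.0195]);x,y,im=fit(p,'hex',.06,c,143);T.append(im)
cv2.imwrite('pics/f1.png',np.hstack(T))
E
```

```text
clock: 9.3
ee_pos: [0.441, 0.3149, 0.0092]
orientation: [0.858, 0.514, -0.0, -0.0]
ft_force: [0.7, -0.8, -0.1]
grip_width: 0.0789
clock: 9.8
ee_pos: [0.4432, 0.3169, 0.1751]
orientation: [0.858, 0.514, 0.005, -0.001]
ft_force: [0.2, 0.6, -0.3]
grip_width: 0.0855
t9.8 at [0.4432 0.3169 0.1751] yaw 61.8 grip 0.0855 F [ 0.2  0.6 -0.3] | wz -0.2227 dx -0.6292 dy 0.3930 dz 0.0377 dist 0.297 q7 -1.53
dot [0.4414 0.3146] yaw 1.6 score 16.1
hex [0.4659 0.0209] yaw 142.4 score 25.5
```

View pics/f1.png

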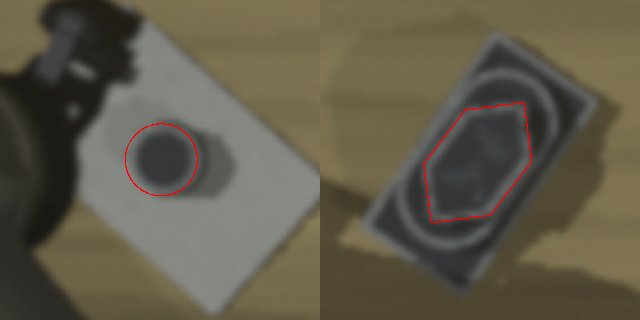

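```bash
python3 -m inch '0 0 0 -.5 .32 0 0;0 0 0 -.5 .32 0 0;0 0 0 -.5 .32 0 0;0 0 0 -.5 .32 0 0;0 0 0 -.5 .32 0 0'
python3 -m inch '0 0 -.115 -.126 .079 0.04 0;0 0 -.115 -.126 .079 0.04 0;0 0 -.115 -.126 .079 0.04 0;0 0 -.115 -.126 .079 0.04 0;0 0 -.115 -.126 .079 0.04 0'
python3 -m inch '0 0 -.108 0 0 0.1 0;0 0 -.108 0 0 .1 0;0 0 -.108 0 0 .1 0;0 0 -.108 0 0 .1 0;0 0 -.108 0 0 .1 0'
python3 -m inch '0 0 0 0 0 0 0;0 0 0 0 0 0 0;0 0 0 0 0 0 0;0 0 0 0 0 0 0;0 0 0 0 0 0 0'
python3 -c "
from h import *
go(.4659,.0209,.0455,142.4)"
```

```text
clock: 10.35
ee_pos: [0.4585, 0.0748, 0.168]
orientation: [0.858, 0.513, -0.002, -0.0]
ft_force: [0.8, -0.0, 0.3]
grip_width: 0.0851
clock: 10.85
ee_pos: [0.4629, 0.0185, 0.152]
orientation: [0.619, 0.786, -0.001, -0.001]
ft_force: [0.3, -0.3, -0.5]
grip_width: 0.0854
clock: 11.35
ee_pos: [0.4627, 0.0188, 0.1119]
orientation: [0.322, 0.947, -0.0, -0.001]
ft_force: [0.1, 1.0, -0.4]
grip_width: 0.0852
clock: 11.85
ee_pos: [0.4637, 0.019, 0.1133]
orientation: [0.325, 0.946, -0.0, 0.0]
ft_force: [-0.1, -0.2, -0.7]
grip_width: 0.0853
t11.8 at [0.4637 0.019  0.1133] yaw 142.1 grip 0.0853 F [-0.1 -0.2 -0.7] | wz -0.0008 dx -0.0014 dy 0.0072 dz 0.1694 dist 0.003 q7 -0.04
```

```bash
python3 -m inch '0 0 -.001 -.001 .007 .08 0;0 0 -.001 -.001 .007 .14 0;0 0 -.001 -.001 .007 .17 0;0 0 -.001 -.001 .007 .17 0;0 0 -.001 -.001 .007 .17 0'
python3 -m inch '0 0 0 0 0 0 70;0 0 0 0 0 0 100;0 0 0 0 0 0 130;0 0 0 0 0 0 180;0 0 0 0 0 0 255' 30
python3 -m inch '0 0 0 0 0 0 255;0 0 0 0 0 0 255;0 0 0 0 0 0 255;0 0 0 0 0 0 255;0 0 0 0 0 0 255' 
python3 -c "
from h import *
go(.4659,.0209,.0455,142.4)"
python3 -m inch '0 0 0 0 0 -.02 255;0 0 0 0 0 -.05 255;0 0 0 0 0 -.1 255;0 0 0 0 0 -.18 255;0 0 0 0 0 -.18 255'
python3 - <<'E'
from fit import *
p=snapshot('scene');cv2.imwrite('pics/s3.png',cv2.resize(p['pixels'][100:280,180:400],None,fx=2,fy=2))
go(.6718,-.1691,.13,151.3)
E
```

```text
clock: 12.35
ee_pos: [0.4658, 0.0211, 0.0455]
orientation: [0.321, 0.947, -0.0, -0.0]
ft_force: [-0.3, -0.4, 0.4]
grip_width: 0.0857
clock: 12.85
ee_pos: [0.4661, 0.0206, 0.0459]
orientation: [0.322, 0.947, 0.0, 0.001]
ft_force: [-0.0, -0.4, 7.6]
grip_width: 0.0414
clock: 13.35
ee_pos: [0.4661, 0.0206, 0.0459]
orientation: [0.322, 0.947, 0.0, 0.001]
ft_force: [-1.1, 0.0, 7.2]
grip_width: 0.0412
t13.3 at [0.4661 0.0206 0.0459] yaw 142.5 grip 0.0412 F [-1.1  0.   7.2] | wz 0.0002 dx 0.0008 dy 0.0002 dz 0.0011 dist 0.000 q7 -0.23
clock: 13.85
ee_pos: [0.4669, 0.0211, 0.1204]
orientation: [0.322, 0.947, 0.001, 0.002]
ft_force: [1.2, -0.7, -1.3]
grip_width: 0.0411
t13.9 at [0.4666 0.0206 0.119 ] yaw 142.4 grip 0.0408 F [ 0.   0.2 -1.3] | wz -0.0246 dx -0.6959 dy -0.0633 dz -0.0275 dist 0.280 q7 -0.02
```

View pics/s3.png

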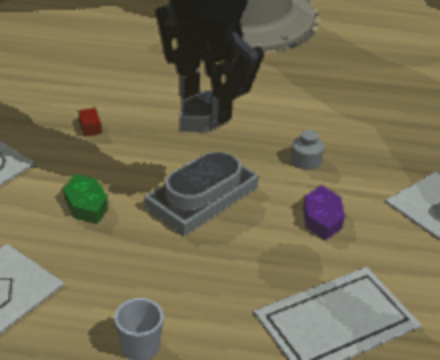

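```bash
python3 - <<'E'
from fit import *
p=snapshot('top');p=dict(p);p['pixels']=255-p['pixels']
fit(p,'hex',.004,np.array([.6718,-.1691]),151)
fit(p,'pill',.004,np.array([.45,-.277]),60)
fit(p,'bar',.004,np.array([.6225,.185]),128)
E
python3 -m inch '0 0 0 -.59 -.054 -.02 255;0 0 0 -.59 -.054 -.02 255;0 0 0 -.59 -.054 -.02 255;0 0 0 -.59 -.054 -.02 255;0 0 0 -.59 -.054 -.02 255'
python3 -m inch '0 0 -.025 -.105 -.01 0.14 255;0 0 -.025 -.105 -.01 0.14 255;0 0 -.025 -.105 -.01 0.14 255;0 0 -.025 -.105 -.01 0.14 255;0 0 -.025 -.105 -.01 0.14 255'
python3 -m inch '0 0 0 0 0 0 255;0 0 0 0 0 0 255;0 0 0 0 0 0 255;0 0 0 0 0 0 255;0 0 0 0 0 0 255'
python3 -c "
from h import *
go(.6718,-.1691,.0115,151.3)"
```

```text
hex [ 0.6717 -0.1693] yaw 151.8 score 21.2
pill [ 0.4505 -0.2771] yaw 61.1 score 22.9
bar [0.6226 0.1854] yaw 128.0 score 23.4
clock: 14.45
ee_pos: [0.6411, -0.1431, 0.1238]
orientation: [0.322, 0.947, -0.0, -0.001]
ft_force: [0.3, 0.6, -0.6]
grip_width: 0.0416
clock: 14.95
ee_pos: [0.6706, -0.1667, 0.0706]
orientation: [0.246, 0.969, 0.0, 0.0]
ft_force: [0.5, 0.7, -1.3]
grip_width: 0.041
clock: 15.45
ee_pos: [0.6707, -0.1687, 0.0694]
orientation: [0.246, 0.969, -0.0, 0.0]
ft_force: [-0.1, 0.9, -1.0]
grip_width: 0.0409
t15.4 at [ 0.6707 -0.1687  0.0694] yaw 151.5 grip 0.0409 F [-0.1  0.9 -1. ] | wz 0.0006 dx -0.0028 dy 0.0005 dz 0.1448 dist 0.001 q7 0.57
```

```bash
python3 -m inch '0 0 0 -.003 0 .08 255;0 0 0 -.003 0 .13 255;0 0 0 -.003 0 .145 255;0 0 0 -.003 0 .145 255;0 0 0 -.003 0 .145 255'
python3 -m inch '0 0 0 0 0 .001 255;0 0 0 0 0 .002 255;0 0 0 0 0 .003 255;0 0 0 0 0 .004 255;0 0 0 0 0 .004 255'
python3 -m inch '0 0 0 0 0 .001 255;0 0 0 0 0 .002 255;0 0 0 0 0 .003 255;0 0 0 0 0 .003 255;0 0 0 0 0 .003 255'
python3 -c "
from h import *
go(.6718,-.1691,.0095,151.3)"
```

```text
clock: 15.95
ee_pos: [0.6718, -0.1691, 0.0111]
orientation: [0.246, 0.969, 0.0, -0.0]
ft_force: [0.0, 0.5, -1.1]
grip_width: 0.0413
clock: 16.45
ee_pos: [0.6718, -0.1693, 0.0099]
orientation: [0.246, 0.969, -0.0, 0.0]
ft_force: [-0.8, -1.0, 1.3]
grip_width: 0.0413
clock: 16.95
ee_pos: [0.6719, -0.1693, 0.0098]
orientation: [0.246, 0.969, -0.0, 0.0]
ft_force: [-4.0, -0.2, 12.2]
grip_width: 0.0413
t16.9 at [ 0.6719 -0.1693  0.0098] yaw 151.5 grip 0.0413 F [-4.  -0.2 12.2] | wz 0.0006 dx 0.0003 dy 0.0003 dz 0.0008 dist 0.000 q7 0.52
```

```bash
python3 -m inch '0 0 0 0 0 -.002 115;0 0 0 0 0 -.002 105;0 0 0 0 0 -.002 80;0 0 0 0 0 -.002 40;0 0 0 0 0 -.002 0'
python3 -m inch '0 0 0 0 0 -.05 0;0 0 0 0 0 -.15 0;0 0 0 0 0 -.28 0;0 0 0 0 0 -.35 0;0 0 0 0 0 -.35 0'
python3 -m inch '0 0 0 .5 .05 0 0;0 0 0 .5 .05 0 0;0 0 0 .5 .05 0 0;0 0 0 .5 .05 0 0;0 0 0 .5 .05 0 0'
python3 - <<'E'
from fit import *
p=snapshot('top');T=[]
T.append(fit(p,'hex',.024,np.array([.6718,-.1691]),151)[2])
x,y,im=fit(p,'pill',.04,np.array([.467,.0195]),143);T.append(im)
cv2.imwrite('pics/f2.png',np.hstack(T))
go(*x,.1,y)
E
```

```text
clock: 17.45
ee_pos: [0.6718, -0.1692, 0.0091]
orientation: [0.246, 0.969, 0.0, -0.0]
ft_force: [0.0, 0.0, 0.2]
grip_width: 0.0837
clock: 17.95
ee_pos: [0.6744, -0.1687, 0.1559]
orientation: [0.246, 0.969, 0.0, 0.004]
ft_force: [-0.2, -0.2, -0.3]
grip_width: 0.0851
clock: 18.45
ee_pos: [0.4999, -0.0534, 0.15]
orientation: [0.243, 0.97, -0.001, -0.002]
ft_force: [0.8, -0.1, 0.7]
grip_width: 0.0851
hex [ 0.6725 -0.1706] yaw 152.0 score 12.5
pill [0.4681 0.0215] yaw 143.5 score 24.9
t18.5 at [ 0.5031 -0.0549  0.1501] yaw 151.8 grip 0.0850 F [ 1.5 -0.   0. ] | wz 0.0230 dx 0.1673 dy 0.1269 dz 0.1254 dist 0.084 q7 0.36
```

View pics/f2.png

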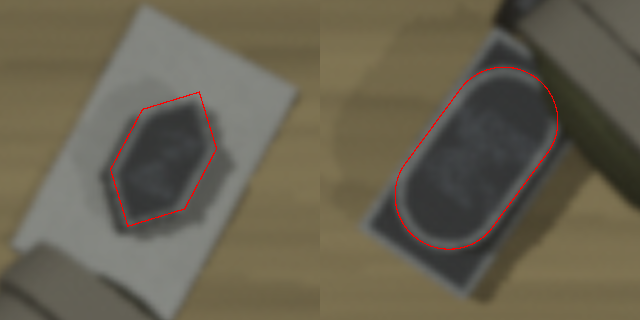

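```bash
python3 -m inch '0 0 0.023 .167 .127 .125 0;0 0 0.023 .167 .127 .125 0;0 0 0.023 .167 .127 .125 0;0 0 0.023 .167 .127 .125 0;0 0 0.023 .167 .127 .125 0'
python3 -m inch '0 0 0 0 0 0 0;0 0 0 0 0 0 0;0 0 0 0 0 0 0;0 0 0 0 0 0 0;0 0 0 0 0 0 0'
python3 - <<'E'
from fit import *
go(.4681,.0215,.0235,143.5)
E
```

```text
clock: 19.0
ee_pos: [0.4723, 0.0195, 0.0995]
orientation: [0.316, 0.949, -0.0, 0.0]
ft_force: [0.4, 0.4, 0.4]
grip_width: 0.0854
clock: 19.5
ee_pos: [0.4712, 0.0199, 0.0993]
orientation: [0.316, 0.949, -0.0, 0.0]
ft_force: [0.2, 1.0, 0.3]
grip_width: 0.0854
t19.5 at [0.4712 0.0199 0.0993] yaw 143.2 grip 0.0854 F [0.2 1.  0.3] | wz -0.0008 dx 0.0085 dy -0.0015 dz 0.1896 dist 0.003 q7 -0.05
```

```bash
python3 -m inch '0 0 -.001 .0085 -.0015 .1 0;0 0 -.001 .0085 -.0015 .16 0;0 0 -.001 .0085 -.0015 .19 0;0 0 -.001 .0085 -.0015 .19 0;0 0 -.001 .0085 -.0015 .19 0'
python3 -m inch '0 0 0 0 0 0 50;0 0 0 0 0 0 75;0 0 0 0 0 0 100;0 0 0 0 0 0 180;0 0 0 0 0 0 255' 35
python3 -m inch '0 0 0 0 0 0 255;0 0 0 0 0 0 255;0 0 0 0 0 0 255;0 0 0 0 0 0 255;0 0 0 0 0 0 255' 
python3 -c "
from h import *
go(.4681,.0215,.0235,143.5)"
python3 -m inch '0 0 0 0 0 -.02 255;0 0 0 0 0 -.05 255;0 0 0 0 0 -.1 255;0 0 0 0 0 -.2 255;0 0 0 0 0 -.2 255'
python3 - <<'E'
from fit import *
p=snapshot('scene');cv2.imwrite('pics/s4.png',cv2.resize(p['pixels'][100:280,180:400],None,fx=2,fy=2))
go(.4505,-.2771,.13,61)
E
```

```text
clock: 20.0
ee_pos: [0.468, 0.0221, 0.0234]
orientation: [0.312, 0.95, -0.0, -0.0]
ft_force: [0.5, 0.7, 0.4]
grip_width: 0.0854
clock: 20.5
ee_pos: [0.4684, 0.0216, 0.0241]
orientation: [0.313, 0.95, 0.0, 0.001]
ft_force: [-0.8, 0.1, 7.6]
grip_width: 0.0529
clock: 21.0
ee_pos: [0.4684, 0.0216, 0.0241]
orientation: [0.313, 0.95, 0.0, 0.001]
ft_force: [-1.2, -1.2, 8.4]
grip_width: 0.0534
t21.0 at [0.4684 0.0216 0.0241] yaw 143.6 grip 0.0534 F [-1.2 -1.2  8.4] | wz 0.0002 dx 0.0005 dy -0.0007 dz 0.0016 dist 0.000 q7 -0.30
clock: 21.5
ee_pos: [0.4695, 0.0219, 0.1067]
orientation: [0.313, 0.95, 0.001, 0.002]
ft_force: [0.2, -0.4, -3.4]
grip_width: 0.0528
t21.6 at [0.4691 0.0214 0.1051] yaw 143.5 grip 0.0528 F [ 0.3 -1.3 -1.5] | wz 0.2292 dx -0.4066 dy -0.6275 dz -0.0622 dist 0.299 q7 -0.04
```

View pics/s4.png

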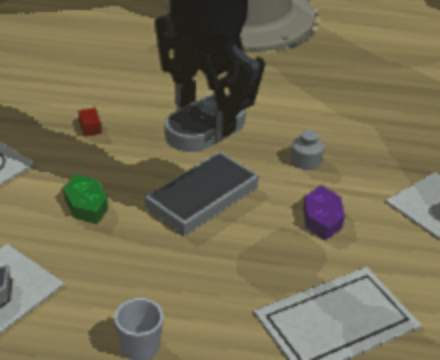

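```bash
python3 -m inch '0 0 0 -.32 -.49 -.06 255;0 0 0 -.32 -.49 -.06 255;0 0 0 -.32 -.49 -.06 255;0 0 0 -.32 -.49 -.06 255;0 0 0 -.32 -.49 -.06 255'
python3 -m inch '0 0 .115 -.086 -.137 0 255;0 0 .115 -.086 -.137 0 255;0 0 .115 -.086 -.137 0 255;0 0 .115 -.086 -.137 0 255;0 0 .115 -.086 -.137 0 255'
python3 -m inch '0 0 .114 0 0 .17 255;0 0 .114 0 0 .17 255;0 0 .114 0 0 .17 255;0 0 .114 0 0 .17 255;0 0 .114 0 0 .17 255'
python3 -m inch '0 0 0 0 0 0 255;0 0 0 0 0 0 255;0 0 0 0 0 0 255;0 0 0 0 0 0 255;0 0 0 0 0 0 255'
python3 -c "
from h import *
go(.4503,-.2771,.0095,60.9)"
```

```text
clock: 22.05
ee_pos: [0.4533, -0.2156, 0.1264]
orientation: [0.314, 0.949, -0.001, -0.001]
ft_force: [0.6, 1.0, -1.4]
grip_width: 0.053
clock: 22.55
ee_pos: [0.4491, -0.2768, 0.1262]
orientation: [0.631, 0.776, -0.0, -0.0]
ft_force: [-0.3, 0.2, -1.0]
grip_width: 0.0536
clock: 23.05
ee_pos: [0.4492, -0.2763, 0.0581]
orientation: [0.862, 0.506, -0.001, -0.0]
ft_force: [0.6, 0.1, -1.2]
grip_width: 0.0529
clock: 23.55
ee_pos: [0.4497, -0.2766, 0.0592]
orientation: [0.861, 0.509, 0.0, -0.0]
ft_force: [-0.2, 0.3, -1.1]
grip_width: 0.053
t23.6 at [ 0.4497 -0.2766  0.0592] yaw 61.2 grip 0.0530 F [-0.2  0.3 -1.1] | wz 0.0008 dx -0.0004 dy 0.0019 dz 0.1243 dist 0.001 q7 -0.52
```

```bash
python3 -m inch '0 0 .001 0 .002 .06 255;0 0 .001 0 .002 .11 255;0 0 .001 0 .002 .124 255;0 0 .001 0 .002 .124 255;0 0 .001 0 .002 .124 255'
python3 -m inch '0 0 0 0 0 .001 255;0 0 0 0 0 .002 255;0 0 0 0 0 .003 255;0 0 0 0 0 .004 255;0 0 0 0 0 .004 255'
python3 -m inch '0 0 0 0 0 .001 255;0 0 0 0 0 .0015 255;0 0 0 0 0 .002 255;0 0 0 0 0 .002 255;0 0 0 0 0 .002 255'
python3 -c "
from h import *
go(.4503,-.2771,.0080,60.9)"
```

```text
clock: 24.05
ee_pos: [0.4507, -0.2769, 0.01]
orientation: [0.862, 0.506, 0.0, 0.0]
ft_force: [0.9, -0.4, -2.0]
grip_width: 0.0531
clock: 24.55
ee_pos: [0.4506, -0.2769, 0.0082]
orientation: [0.863, 0.506, 0.0, 0.0]
ft_force: [0.6, 0.0, -0.2]
grip_width: 0.0534
clock: 25.05
ee_pos: [0.4506, -0.2769, 0.0081]
orientation: [0.863, 0.506, -0.0, 0.0]
ft_force: [-1.6, 0.4, 12.4]
grip_width: 0.0533
t25.1 at [ 0.4506 -0.2769  0.0081] yaw 60.8 grip 0.0533 F [-1.6  0.4 12.4] | wz -0.0003 dx -0.0008 dy -0.0004 dz 0.0002 dist 0.000 q7 -0.58
```

```bash
python3 -m inch '0 0 0 0 0 -.002 80;0 0 0 0 0 -.002 70;0 0 0 0 0 -.002 50;0 0 0 0 0 -.002 20;0 0 0 0 0 -.002 0'
python3 -m inch '0 0 0 0 0 -.05 0;0 0 0 0 0 -.15 0;0 0 0 0 0 -.28 0;0 0 0 0 0 -.35 0;0 0 0 0 0 -.35 0'
python3 -m inch '0 0 0 .3 -.15 0 0;0 0 0 .3 -.15 0 0;0 0 0 .3 -.15 0 0;0 0 0 .3 -.15 0 0;0 0 0 .3 -.15 0 0'
python3 - <<'E'
from fit import *
p=snapshot('top');T=[]
T.append(fit(p,'pill',.024,np.array([.4505,-.277]),61)[2])
x,y,im=fit(p,'bar',.02,np.array([.466,.0195]),145);T.append(im)
cv2.imwrite('pics/f3.png',np.hstack(T))
go(*x,.1,y)
E
```

```text
clock: 25.55
ee_pos: [0.4505, -0.2768, 0.0079]
orientation: [0.863, 0.506, -0.0, -0.0]
ft_force: [0.4, 0.4, 0.5]
grip_width: 0.0856
clock: 26.05
ee_pos: [0.4522, -0.2778, 0.1519]
orientation: [0.863, 0.506, 0.002, 0.003]
ft_force: [0.4, -0.7, -0.3]
grip_width: 0.0851
clock: 26.55
ee_pos: [0.4566, -0.1422, 0.1475]
orientation: [0.862, 0.507, -0.0, -0.0]
ft_force: [0.5, -0.7, 0.1]
grip_width: 0.086
pill [ 0.458  -0.2871] yaw 66.6 score 1.2
bar [0.4648 0.0203] yaw 145.5 score 21.1
t26.6 at [ 0.4565 -0.1432  0.1475] yaw 60.8 grip 0.0854 F [-0.1 -1.1 -0.6] | wz -0.2354 dx 0.3670 dy -0.1813 dz 0.1187 dist 0.164 q7 -0.70
```

View pics/f3.png

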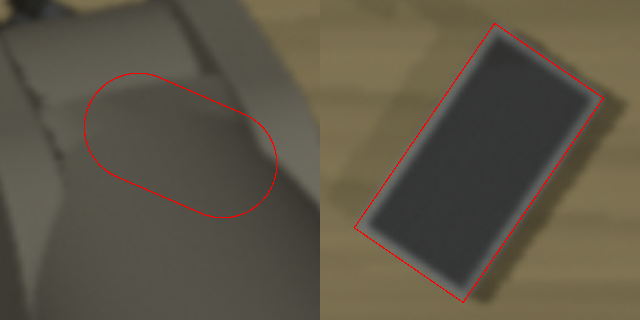

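```bash
python3 -m inch '0 0 0 .367 -.181 0 0;0 0 0 .367 -.181 0 0;0 0 0 .367 -.181 0 0;0 0 0 .367 -.181 0 0;0 0 0 .367 -.181 0 0'
python3 -m inch '0 0 -.118 0 0 .06 0;0 0 -.118 0 0 .06 0;0 0 -.118 0 0 .06 0;0 0 -.118 0 0 .06 0;0 0 -.118 0 0 .06 0'
python3 -m inch '0 0 -.117 0 0 .09 0;0 0 -.117 0 0 .09 0;0 0 -.117 0 0 .09 0;0 0 -.117 0 0 .09 0;0 0 -.117 0 0 .09 0'
python3 -m inch '0 0 0 0 0 0 0;0 0 0 0 0 0 0;0 0 0 0 0 0 0;0 0 0 0 0 0 0;0 0 0 0 0 0 0'
python3 - <<'E'
from fit import *
p=snapshot('top')
x,y,im=fit(p,'pill',.024,np.array([.4505,-.277]),61)
cv2.imwrite('pics/f4.png',im)
go(.4648,.0203,.002,145.5)
E
```

```text
clock: 27.1
ee_pos: [0.4657, 0.022, 0.1478]
orientation: [0.862, 0.507, 0.0, -0.0]
ft_force: [-0.4, -1.0, -0.3]
grip_width: 0.0855
clock: 27.6
ee_pos: [0.4652, 0.0178, 0.1235]
orientation: [0.62, 0.785, -0.001, -0.0]
ft_force: [0.2, 0.4, 0.0]
grip_width: 0.0849
clock: 28.1
ee_pos: [0.4652, 0.0177, 0.0874]
orientation: [0.297, 0.955, -0.001, -0.0]
ft_force: [-0.2, 0.3, 0.4]
grip_width: 0.0853
clock: 28.6
ee_pos: [0.4652, 0.0206, 0.0881]
orientation: [0.298, 0.955, -0.0, 0.0]
ft_force: [0.6, 0.4, -0.3]
grip_width: 0.0855
pill [ 0.4526 -0.2779] yaw 60.6 score 14.3
t28.6 at [0.4652 0.0207 0.0881] yaw 145.4 grip 0.0853 F [ 0.1 -0.  -0.2] | wz -0.0004 dx 0.0003 dy -0.0015 dz 0.2153 dist 0.001 q7 -0.07
```

View pics/f4.png

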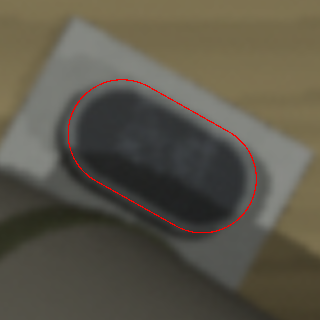

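```bash
python3 -m inch '0 0 0 0 -.001 .1 0;0 0 0 0 -.001 .17 0;0 0 0 0 -.001 .2 0;0 0 0 0 -.001 .21 0;0 0 0 0 -.001 .215 0'
python3 -m inch '0 0 0 0 0 0 20;0 0 0 0 0 0 40;0 0 0 0 0 0 60;0 0 0 0 0 0 120;0 0 0 0 0 0 255' 40
python3 -m inch '0 0 0 0 0 0 255;0 0 0 0 0 0 255;0 0 0 0 0 0 255;0 0 0 0 0 0 255;0 0 0 0 0 0 255' 
python3 -c "
from h import *
go(.4648,.0203,.002,145.5)"
python3 -m inch '0 0 0 0 0 -.01 255;0 0 0 0 0 -.03 255;0 0 0 0 0 -.08 255;0 0 0 0 0 -.18 255;0 0 0 0 0 -.2 255'
python3 - <<'E'
from fit import *
p=snapshot('scene');cv2.imwrite('pics/s5.png',cv2.resize(p['pixels'][100:280,180:400],None,fx=2,fy=2))
go(.6226,.1853,.13,128)
E
```

```text
clock: 29.15
ee_pos: [0.465, 0.0207, 0.0019]
orientation: [0.297, 0.955, -0.0, -0.0]
ft_force: [-0.0, 0.1, -0.5]
grip_width: 0.0854
clock: 29.65
ee_pos: [0.4654, 0.0202, 0.0031]
orientation: [0.298, 0.955, 0.0, 0.001]
ft_force: [-0.0, 0.0, 10.6]
grip_width: 0.0649
clock: 30.15
ee_pos: [0.4654, 0.0202, 0.0031]
orientation: [0.298, 0.955, 0.0, 0.001]
ft_force: [-0.9, -0.2, 10.6]
grip_width: 0.0647
t30.1 at [0.4654 0.0202 0.0031] yaw 145.4 grip 0.0647 F [-0.9 -0.2 10.6] | wz -0.0004 dx 0.0012 dy -0.0007 dz 0.0026 dist 0.001 q7 -0.39
clock: 30.65
ee_pos: [0.4656, 0.0204, 0.085]
orientation: [0.298, 0.955, 0.001, 0.001]
ft_force: [1.0, -0.1, -1.5]
grip_width: 0.065
t30.7 at [0.4659 0.02   0.0847] yaw 145.3 grip 0.0647 F [ 0.9 -0.1 -0.8] | wz 0.0481 dx -0.0868 dy 0.5627 dz -0.1132 dist 0.228 q7 -0.08
```

View pics/s5.png

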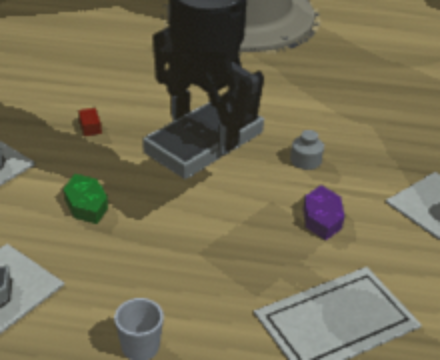

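```bash
python3 -m inch '0 0 0 -.087 .563 -.08 255;0 0 0 -.087 .563 -.08 255;0 0 0 -.087 .563 -.08 255;0 0 0 -.087 .563 -.08 255;0 0 0 -.087 .563 -.08 255'
python3 -m inch '0 0 .048 0 0 .12 255;0 0 .048 0 0 .12 255;0 0 .048 0 0 .12 255;0 0 .048 0 0 .12 255;0 0 .048 0 0 .12 255'
python3 -m inch '0 0 0 0 0 0 255;0 0 0 0 0 0 255;0 0 0 0 0 0 255;0 0 0 0 0 0 255;0 0 0 0 0 0 255'
python3 -c "
from h import *
go(.6226,.1853,.0085,128)"
```

```text
clock: 31.2
ee_pos: [0.6237, 0.189, 0.1137]
orientation: [0.297, 0.955, 0.001, 0.0]
ft_force: [0.9, -0.5, -2.3]
grip_width: 0.0646
clock: 31.7
ee_pos: [0.6218, 0.1859, 0.0665]
orientation: [0.436, 0.9, 0.0, 0.0]
ft_force: [0.2, 0.5, -1.8]
grip_width: 0.0647
clock: 32.2
ee_pos: [0.6216, 0.1858, 0.0661]
orientation: [0.438, 0.899, 0.0, 0.0]
ft_force: [-0.3, -0.1, -1.3]
grip_width: 0.0648
t32.2 at [0.6216 0.1858 0.0661] yaw 128.1 grip 0.0648 F [-0.3 -0.1 -1.3] | wz 0.0003 dx -0.0026 dy 0.0012 dz 0.1441 dist 0.001 q7 -0.33
```

```bash
python3 -m inch '0 0 0 -.0025 .001 .08 255;0 0 0 -.0025 .001 .13 255;0 0 0 -.0025 .001 .144 255;0 0 0 -.0025 .001 .144 255;0 0 0 -.0025 .001 .144 255'
python3 -m inch '0 0 0 0 0 .001 255;0 0 0 0 0 .002 255;0 0 0 0 0 .003 255;0 0 0 0 0 .004 255;0 0 0 0 0 .004 255'
python3 -m inch '0 0 0 0 0 .001 255;0 0 0 0 0 .0015 255;0 0 0 0 0 .002 255;0 0 0 0 0 .002 255;0 0 0 0 0 .002 255'
python3 -c "
from h import *
go(.6226,.1853,.0070,128)"
```

```text
clock: 32.7
ee_pos: [0.6227, 0.1857, 0.0089]
orientation: [0.437, 0.899, 0.0, 0.0]
ft_force: [-0.4, 0.4, -1.3]
grip_width: 0.0649
clock: 33.2
ee_pos: [0.6226, 0.1854, 0.0072]
orientation: [0.438, 0.899, 0.0, 0.0]
ft_force: [-1.7, -0.7, 3.4]
grip_width: 0.0646
clock: 33.7
ee_pos: [0.6226, 0.1854, 0.0071]
orientation: [0.438, 0.899, -0.0, 0.0]
ft_force: [-2.5, -1.7, 10.8]
grip_width: 0.0646
t33.7 at [0.6226 0.1854 0.0071] yaw 128.1 grip 0.0646 F [-2.5 -1.7 10.8] | wz 0.0003 dx -0.0001 dy -0.0001 dz 0.0003 dist 0.000 q7 -0.40
```

```bash
python3 -m inch '0 0 0 0 0 -.002 50;0 0 0 0 0 -.002 40;0 0 0 0 0 -.002 20;0 0 0 0 0 -.002 0;0 0 0 0 0 -.002 0'
python3 -m inch '0 0 0 0 0 -.05 0;0 0 0 0 0 -.15 0;0 0 0 0 0 -.28 0;0 0 0 0 0 -.45 0;0 0 0 0 0 -.45 0'
python3 -m inch '0 0 0 -.09 -.56 0 0;0 0 0 -.09 -.56 0 0;0 0 0 -.09 -.56 0 0;0 0 0 -.09 -.56 0 0;0 0 0 -.09 -.56 0 0'
python3 -m inch '0 0 0 0 0 0 0;0 0 0 0 0 0 0;0 0 0 0 0 0 0;0 0 0 0 0 0 0;0 0 0 0 0 0 0'
python3 - <<'E'
from fit import *
p=snapshot('top');T=[]
for n,c,y in [('dot',(.4411,.3148),0),('hex',(.6718,-.1692),151.5),('pill',(.4503,-.2771),60.8),('bar',(.6226,.1853),128)]:
    im=rect(p,c,.024);v,u=np.mgrid[:320,:320];X=.08-v/2000;Y=.08-u/2000;a=np.radians(y)
    d=inside(n,X*np.cos(a)+Y*np.sin(a),-X*np.sin(a)+Y*np.cos(a));im[abs(d)<.0003]=(0,0,255)
    T.append(im)
v=np.vstack([np.hstack(T[:2]),np.hstack(T[2:])])
cv2.imwrite('pics/end.png',cv2.resize(v,(600,600)));cv2.imwrite('pics/endtop.png',p['pixels'])
q=snapshot('scene');cv2.imwrite('pics/endscene.png',q['pixels'])
for k in('cup_mid','tape_mid'):print(k,[(np.round(d['point'],1).tolist(),round(d['p'],2)) for d in spot_point(q,k)][:2])
s=observe();print(s['clock'],s['ee_pos'],s['ft_force'])
E
```

```text
clock: 34.2
ee_pos: [0.6224, 0.1854, 0.0067]
orientation: [0.437, 0.899, -0.0, -0.0]
ft_force: [-0.4, -0.7, -0.3]
grip_width: 0.0853
clock: 34.7
ee_pos: [0.6238, 0.1866, 0.1917]
orientation: [0.437, 0.899, 0.002, 0.002]
ft_force: [-0.3, 0.2, -0.6]
grip_width: 0.0857
clock: 35.2
ee_pos: [0.465, 0.0157, 0.1865]
orientation: [0.438, 0.899, -0.002, -0.001]
ft_force: [0.5, -0.1, 0.5]
grip_width: 0.0858
clock: 35.7
ee_pos: [0.4689, 0.0197, 0.1868]
orientation: [0.437, 0.899, 0.0, -0.0]
ft_force: [0.4, -0.6, -0.2]
grip_width: 0.0852
cup_mid [([249.6, 265.9], 0.86)]
tape_mid [([411.8, 207.3], 0.74), ([441.3, 265.8], 0.63)]
35.9 [0.46855797 0.01915815 0.18676365] [0.19355413 0.08249397 0.15840646]
```

View pics/end.png

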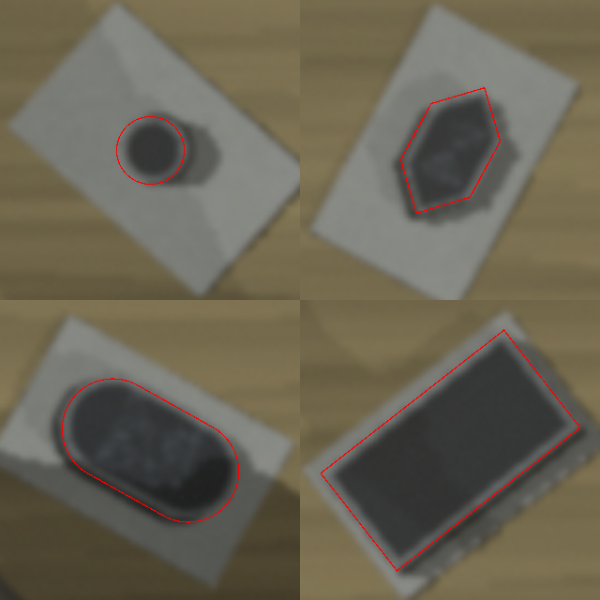

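View pics/endscene.png

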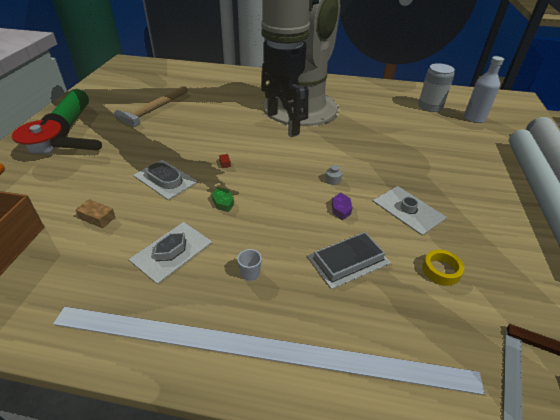

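All four elements lie flat within about 1–2 mm of their outlines, and the cup (249,265) and tape (441,267) are where they were. Handing in.

```bash
python3 -c "
from workcell import *
print(close_job())"
```

```text
the job is handed in; nothing more can be done
None
```

I took the stack apart from the top down (dot, hexagon, pill, bar). Each element was lowered onto its own board until it touched (contact force 12.4 N or less), released, and left there before I fetched the next. The job was handed in at about 36 s of the 128 s allowed.

**Last checks:** in the final top-camera overlay all four elements lie flat on their outlines, within about 1–2 mm and 1°. The cup, tape roll and the green and purple look-alikes look unmoved, and the open gripper was about 19 cm above the bench, touching nothing.

**Checks that disagreed:**
- **Pill fit:** my automatic fit failed while the arm hid the pill. On the second try it read about 2 mm off, probably because of the white board. The arm's pose at release and the final overlay both showed it centred.
- **Hexagon fit:** it read about 1.5 mm off after placing, but the final overlay also looked centred.
- **Tape roll:** the network's best guess for the tape roll was wrong: it picked the dot's board. Its second guess was the roll, within 3 pixels of where it started.

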